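# Advance the injector one screw pitch with the hand wheel

### The job

Advance the injector clamped on the feed slide by one screw pitch: with the fingertips or the outside of the fingers, push the upright handle of the level hand wheel clockwise (seen from above) through exactly one full turn, so that the handle stands again where it started, within about a finger's half width, and then draw back. Only push the handle: do not grip it or strain it, do not push the slide or the injector itself, do not wind on past the one turn, and leave the loose things beside the fixture alone.

Things in the scene. Friction and masses are not known exactly. Their poses are not given: they have to be found in the camera images.
- feed_fixture: steel-and-grey feed fixture, fixed to the worktop. Origin on the worktop straight below the wheel's shaft. Base plate 100 mm wide (its x from -50 to 50), its y from -75 to 330 mm, 14 mm thick; gear housing under the wheel 72 x 84 mm, 70 mm high; the slide with the injector runs along its +y, nothing there higher than 95 mm; end block at y 306 to 322 mm, 56 mm high. Its z axis is up
- feed_wheel (a joint): angle of the level steel hand wheel (rad), growing clockwise seen from above; at 0 the handle lies from the shaft towards the fixture's -x, at pi/2 towards its +y. It starts somewhere between 0 and 5.5; stops at -0.25 and 12.2. It stays where it is left; friction about 2 N at the handle, light drag
- wheel_axis (a point): point on the wheel's vertical shaft at the height of the rim's middle, 106 mm above the worktop. Wheel rim 150 mm across, rim bar 14 mm thick, its top 113 mm above the worktop; three spokes; hub 36 mm across with its nut reaching 122 mm
- wheel_handle (a point): middle of the wheel's upright black handle, 68 mm from the shaft, 143.5 mm above the worktop; it goes round with the wheel. Round barrel 18 to 23 mm thick, from 118 to 170 mm above the worktop, turning freely on its own pin; below it sits a steel boss 25 mm across up to 116 mm
- wheel_grip: the same black handle barrel; origin at the middle of its lower end, 117.5 mm above the worktop; its yaw means nothing
- feed_slide: aluminium slide, 84 x 110 x 26 mm, with the injector lying in its two saddles; origin at the middle of the block, 36 mm above the worktop. The screw moves it 20 mm along the fixture's +y for each clockwise turn of the wheel; it is 170 mm from the shaft when the wheel is at 0
- slide_mark (a point): middle of the slide block's top face, 49 mm above the worktop
- brass_filter: loose brass filter plug, 32 mm across, 34 mm high, beside the fixture; origin at the middle of its underside
- black_ring: loose black ring, 36 mm across, 12 mm high, beside the fixture; origin at the middle of its underside
- cap_cup_1: loose small open cup, 60 mm across, 43 mm high, standing beyond the wheel; origin at the middle of its underside

How it is judged:
On the way:
1. about half a turn done (slide 8 to 13 mm on), with the fingers pushing the handle (distance of slide_mark from where it was at the start of the episode between 0.008 and 0.013 m and contact force between the fingers and wheel_grip above 0.3 N), for 0.05 s.
At the end, for the whole second after the job is handed in: The wheel is one clockwise turn on from its start (slide advanced 20 mm, within 0.9 mm, which is 16 degrees of the wheel), the handle within 18 mm of where it started, the wheel at rest, the loose things within 20 mm of their places (distance of slide_mark from where it was at the start of the episode between 0.0191 and 0.0209 m and distance of wheel_handle from where it was at the start of the episode below 0.018 m and value of joint feed_wheel above 5.9 rad and velocity of joint feed_wheel between -0.05 and 0.05 rad/s and distance of each of brass_filter, black_ring, cap_cup_1 from where it was at the start of the episode below 0.02 m); the robot touches nothing.
It fails at once if the brass filter, the black ring or the cup is lifted, carried or knocked more than 20 mm from its place (distance of any of brass_filter, black_ring, cap_cup_1 from where it was at the start of the episode above 0.02 m).
It fails at once if the handle is gripped or strained (more than 30 N) (contact force between the fingers and wheel_grip above 30 N).
It fails at once if the slide or injector is pushed directly (more than 2 N) (contact force between any of the fingers, the arm and feed_slide above 2 N).
It fails at once if the wheel is wound well past the one turn (slide more than 22 mm on) (distance of slide_mark from where it was at the start of the episode above 0.022 m).
It also fails if it takes over 64 s, if anything falls off the work surface, if the arm or the gripper's body presses on something with over 40 N, if the wrist force passes 120 N, or if a joint passes its speed limit or range.

### The arm

A 6-joint arm with a two-finger parallel gripper is mounted at the origin on a cart in front of the work surface, level with it; the furniture and walls round the work are solid. World frame = base frame: x ahead of the robot, y to its left, z up, the work surface at z = 0. Lengths are in m, angles in rad, forces in N, time in s.
With the tool pointing down it reaches from about 0.25 to 0.8 m from the base axis. Payload 3.9 kg.
Tool frame: the origin (TCP) lies between the finger pads; the fingertips stand 17 mm ahead of it and the grasp point (between the pads) lies 2 mm behind it; z points along the fingers, y is the line along which they close (so a half turn about z gives the same grasp; the last joint's range is limited). The gripper opens to 85 mm and grips with 20 to 120 N. Pads are 22 mm wide; open, the fingers measure 114 mm over their backs; the gripper's body (76 mm by 85 mm) begins 54 mm behind the grasp point. The pads swing forward as they close: fully open they stand 13 mm farther back than shut.
Start: joints at [-1.165, 0.26, -0.138, 1.173, 0, 1.571], TCP at [0.207, -0.482, 0.248] pointing down, gripper open.
Joint ranges: [-2.78, 2.78], [-0.83, 1.72], [-1.28, 1.37], [-1.9, 2.12], [-1.57, 1.48], [-3.14, 3.14]. Speed limits (rad/s): [2.57, 2.57, 3.14, 3.14, 3.14, 3.14].

### API

Orientations are given as a unit quaternion [x, y, z, w].
In Python, from station import telemetry, vision, job gives the robot as it stands.
- The arm moves only by the tool apply_moves, never from a script. Its arguments are lists of equal length, an entry for each row: "slide": the shift along the world's x, y, z in cm, a list of three; "delta_rot": the turn, a rotation vector about the world's x, y, z in degrees, a list of three. In form: {"slide": [[dx, dy, dz], ...], "delta_rot": [[rx, ry, rz], ...]}. A call has 1 to 12 rows; each row shifts and turns the commanded pose from where the row before left it; what a row does not reach is not made up. A row lasts 1/12 s, in which the tool goes at most 41.7 mm and 7.16 degrees, less where a joint would pass 70% of its speed; a pose out of reach is approached as far as the arm can. A call with a gripper value outside its range is refused whole. "fingers" is the closure in counts, from 0 (fully open) to 255 (shut), set as the call begins (left out, the last holds). The fingers move at their own pace and stop on an object; "squeeze" is the grip in N (left out, the last holds). Time passes only in rows, so rows that do not move let the fingers close. It gives the time, the measured TCP pose, the force, the opening and the grip force at its end, in the units of the state.
- telemetry.get_state(): the state, without advancing time (a new reading comes with each control period).
- vision.grab_frame(name): name is "scene" or "top" or "wrist"; returns the picture (384x512x3 uint8, blue, green, red); there is no depth.
- vision.calibration(name): a dict with "fovy" (degrees; the focal length in pixels is half the picture's height over the tangent of half this angle, whatever the lens; pixels are square), "cx", "cy" (the principal point, pixels), "R" (3x3) and "t" (3): a world point X has camera coordinates R X + t. Camera axes: x right, y down, z forward; pixel columns grow to the right and rows downward; lengths in m; the calibration is good to about 2 mm. A picture is of the moment at which its call begins: read the wrist's pose just before it. calibration takes no time and is no camera call; for the wrist camera it gives the pose at the moment of the call.
- job.close_job(): hands the job in; it is judged then, once.
The state is a dict: "time_s": time; "joint_pos": joint angles; "qd": joint speeds; "joint_efforts": joint torques, N m; "eef_pos": TCP position; "tcp_rot": TCP orientation; "contact_force": force on the tool from outside, world axes, zero at the start; "wrist_torque": the same for the moment, N m; "finger_gap": opening from 0.0 (shut) to 1.0 (fully open); "gripper_force": force on a finger pad.
Only numpy, scipy, OpenCV 4.12 (cv2) and the standard library are available. Lean on these libraries where they do the work, as an engineer would, in place of code of your own. Each camera call takes 0.05 s, during which the arm holds its last target. There are 200 camera calls.

## Working session

There is one attempt and no reset: what is moved stays moved. The work goes in short steps, Python scripts to look and compute and a tool call to move; the robot and the scene stay as the last step left them, time stands still between calls to the robot, and variables do not carry over. Pictures are saved under pics/ and viewed, at most 10 in all, crops included, and the job is handed in when it is done.

Besides the shell and the picture viewer there is one more tool, called after ">>>" by a JSON object that holds its "op" and its "data", one argument or row to a line. apply_moves: Moves the arm, as the interface text tells. Its arguments: {"type":"object","properties":{"slide":{"type":"array"},"delta_rot":{"type":"array"},"fingers":{"type":"number"},"squeeze":{"type":"number"}},"required":["slide","delta_rot"]}

```bash
mkdir -p pics
python3 - <<'E'
from station import telemetry, vision
import cv2
s=telemetry.get_state();print(s['time_s'],s['eef_pos'],s['tcp_rot'])
for n in("scene","top"):
    cv2.imwrite(f"pics/{n}0.png",vision.grab_frame(n))
    c=vision.calibration(n);print(n,c)
E
```

```text
0.0 [ 0.2069771  -0.48175667  0.24745954] [ 9.79488269e-01  2.01498781e-01 -1.84211461e-04 -9.68543411e-04]
scene {'fovy': 45.237197682084435, 'cx': 251.981039080681, 'cy': 195.5045730169122, 'R': array([[-0.44534064, -0.89510328, -0.02149006],
       [-0.56538814,  0.29974638, -0.7684324 ],
       [ 0.69426793, -0.33006395, -0.63957003]]), 't': array([0.40531376, 0.31508209, 0.70196166])}
top {'fovy': 45.77982171968693, 'cx': 260.00222240098236, 'cy': 189.95296760649518, 'R': array([[ 0.00364714, -0.99991641,  0.01240423],
       [-0.98317502, -0.00585093, -0.18257229],
       [ 0.18262961, -0.01152966, -0.98311418]]), 't': array([0.18210305, 0.52625201, 0.92568397])}
```

View pics/scene0.png

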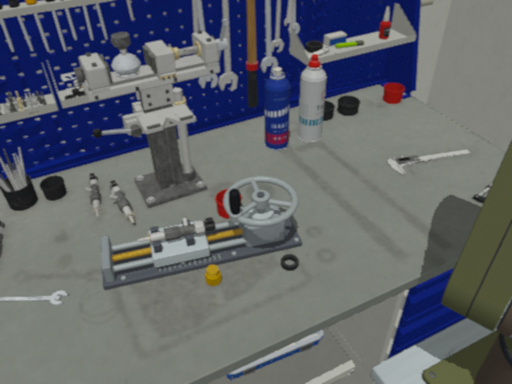

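View pics/top0.png

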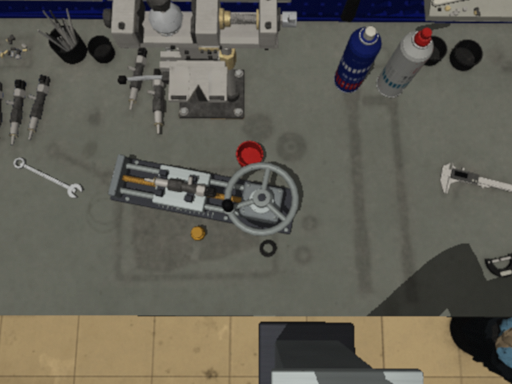

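The scene view shows the wheel at about (261,205) with the black handle at (235,203). In the top view the hub is at about (261,197), the handle at (228,205), the filter at (198,233), the ring at (268,248) and the cup at (251,154). I'll enlarge both.

Run:
```python
import cv2,numpy as np
a=cv2.imread("pics/scene0.png")[165:255,205:305]; b=cv2.imread("pics/top0.png")[150:240,205:305]
cv2.imwrite("pics/crop0.png",np.hstack([cv2.resize(i,(400,360),interpolation=cv2.INTER_CUBIC) for i in(a,b)]))
```

```text
(no output)
```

View pics/crop0.png

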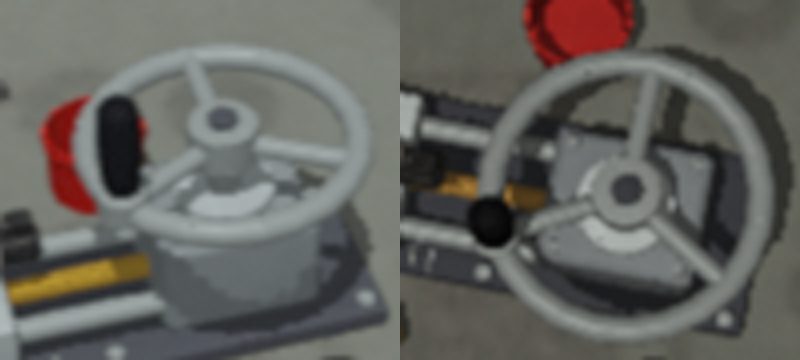

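Crop: the handle barrel's middle in the scene view is (235,201.8). The rim centre is (260.9,201) in scene and (261.9,198.7) in top; the handle in top is (227.5,205.5).

```bash
cat > h.py <<'E'
import numpy as np
from station import vision
def ray(n,p):
    c=vision.calibration(n);f=192/np.tan(np.radians(c['fovy']/2));R=np.array(c['R'])
    d=R.T@np.array([(p[0]-c['cx'])/f,(p[1]-c['cy'])/f,1]);return -R.T@c['t'],d/np.linalg.norm(d)
def tri(a,b):
    A=0;B=0
    for o,d in(a,b):
        M=np.eye(3)-np.outer(d,d);A=A+M;B=B+M@o
    x=np.linalg.solve(A,B);return x.round(4),[round(float(np.linalg.norm((np.eye(3)-np.outer(d,d))@(x-o))),4) for o,d in(a,b)]
def atz(n,p,z):
    o,d=ray(n,p);return (o+d*(z-o[2])/d[2]).round(4)
E
python3 - <<'E'
from h import *
print('rim',tri(ray('scene',(260.9,201)),ray('top',(261.9,198.7))),atz('scene',(260.9,201),.106),atz('top',(261.9,198.7),.106))
print('handle',tri(ray('scene',(235,201.8)),ray('top',(227.5,205.5))),atz('scene',(235,201.8),.1435),atz('top',(227.5,205.5),.155))
for k,p,z in(('endL',(120,155),.014),('endR',(111,202),.014),('filter',(198,233),.02),('ring',(268,248),.006),('cup',(251,154),.03),('cornerR',(290,233),.014)):print(k,atz('top',p,z))
E
```

```text
rim (array([0.498 , 0.1819, 0.1002]), [0.0007, 0.0007]) [0.4923 0.1856 0.106 ] [0.4967 0.1814 0.106 ]
handle (array([0.4773, 0.2477, 0.1402]), [0.0002, 0.0002]) [0.4736 0.249  0.1435] [0.4752 0.247  0.155 ]
endL [0.6092 0.4978 0.014 ]
endR [0.5027 0.5111 0.014 ]
filter [0.4351 0.3178 0.02  ]
ring [0.4044 0.1662 0.006 ]
cup [0.6093 0.2046 0.03  ]
cornerR [0.4366 0.1186 0.014 ]
```

>>> {"op": "apply_moves", "data": {
  "slide": [
    [0.94,2.98,0],
    [0.94,2.98,0],
    [0.94,2.98,0],
    [0.94,2.98,0],
    [0.94,2.98,0],
    [0.94,2.98,0],
    [0.94,2.98,0],
    [0.94,2.98,0],
    [0.94,2.98,0],
    [0.94,2.98,0],
    [0.94,2.98,0],
    [0.94,2.98,0]
  ],
  "delta_rot": [
    [0,0,3.5],
    [0,0,3.5],
    [0,0,3.5],
    [0,0,3.5],
    [0,0,3.5],
    [0,0,3.5],
    [0,0,3.5],
    [0,0,3.5],
    [0,0,3.5],
    [0,0,3.5],
    [0,0,3.5],
    [0,0,3.5]
  ],
  "fingers": 255
}}

```text
time_s: 1.1
eef_pos: [0.3198, -0.1232, 0.2481]
tcp_rot: [0.842, 0.54, -0.0, -0.0]
contact_force: [0.8, 0.1, 1.1]
finger_gap: 0.004
gripper_force: 0.0
```

Run:
```python
from h import *
from station import telemetry
s=telemetry.get_state();print(s)
for p in((195,97),(240,115),(160,70)):print(atz('top',p,.2))
```

```text
{'time_s': 1.1, 'joint_pos': array([-3.67759779e-01, -5.52499019e-02, -5.02094601e-01,  1.12413804e+00,
        3.36346906e-05,  1.63244010e+00]), 'qd': array([ 1.08359761e+00, -6.38454062e-02, -5.62062681e-02, -4.78437818e-03,
        8.71481359e-04,  3.46086924e-01]), 'joint_efforts': array([ -5.82514241, -22.59254158,  24.44107175,   0.41925439,
        -0.04109018,  -0.30326958]), 'eef_pos': array([ 0.31983846, -0.12321903,  0.24813838]), 'tcp_rot': array([ 8.41524975e-01,  5.40218204e-01, -4.15231088e-05, -8.51250777e-05]), 'contact_force': array([0.79516553, 0.14817968, 1.13744005]), 'wrist_torque': array([-0.02688622, -0.07345837, -0.01828243]), 'gripper_force': 0.0, 'finger_gap': 0.00394669178789823}
[0.6727 0.3083 0.2   ]
[0.6381 0.224  0.2   ]
[0.7259 0.3758 0.2   ]
```

>>> {"op": "apply_moves", "data": {
  "slide": [
    [0.94,2.98,0],
    [0.94,2.98,0],
    [0.94,2.98,0],
    [0.94,2.98,0],
    [0.94,2.98,0],
    [0.94,2.98,0],
    [0.94,2.98,0],
    [0.94,2.98,0],
    [0.94,2.98,0],
    [0.94,2.98,0],
    [0.94,2.98,0],
    [0.5,2.5,0]
  ],
  "delta_rot": [
    [0,0,3.5],
    [0,0,3.5],
    [0,0,3.5],
    [0,0,3.5],
    [0,0,3.5],
    [0,0,3.5],
    [0,0,3.5],
    [0,0,3.5],
    [0,0,3.5],
    [0,0,3.5],
    [0,0,3.5],
    [0,0,3.5]
  ]
}}

```text
time_s: 2.1
eef_pos: [0.429, 0.2302, 0.2478]
tcp_rot: [0.592, 0.806, 0.0, -0.0]
contact_force: [-0.0, 1.4, -0.3]
finger_gap: 0.004
gripper_force: 0.0
```

Run:
```python
from station import telemetry,vision
import cv2
cv2.imwrite("pics/w1.png",vision.grab_frame("top"))
s=telemetry.get_state();print(s['eef_pos'],s['tcp_rot'],s['joint_pos'])
i=vision.grab_frame("wrist");c=vision.calibration("wrist")
import pickle;pickle.dump(c,open("w2.pkl","wb"))
cv2.imwrite("pics/w2.png",i)
```

```text
[0.43027614 0.23403547 0.24773195] [ 0.58962008  0.80767764  0.00207555 -0.00083075] [ 0.49612864  0.19798113 -0.22275863  1.14702189  0.00328376  1.75731401]
```

View pics/w2.png

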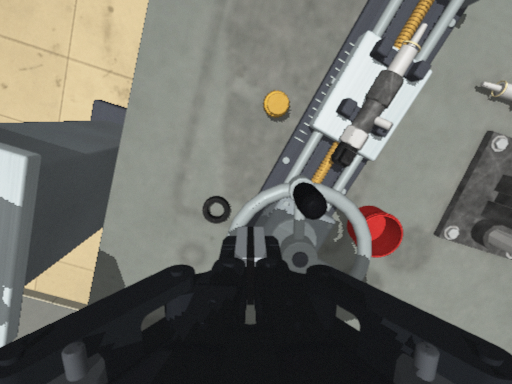

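Wrist view: the handle barrel runs from about (295,185) to (327,217), the hub nut is at (300,258), and the closed fingertips are at about (250,240). I'll check my estimate by projecting it.

Run:
```python
from station import vision
import numpy as np
c=vision.calibration('wrist');f=192/np.tan(np.radians(c['fovy']/2))
def pr(X):
    p=np.array(c['R'])@X+c['t'];return (p[:2]/p[2]*f+[c['cx'],c['cy']]).round(1)
for X in([.476,.248,.118],[.476,.248,.17],[.497,.182,.122],[.43,.234,.231]):print(X,pr(np.array(X)))
for X in([.476,.248,.144],[.486,.248,.144],[.476,.258,.144]):print(X,pr(np.array(X)))
```

```text
[0.476, 0.248, 0.118] [303.9 188.7]
[0.476, 0.248, 0.17] [316.8 206. ]
[0.497, 0.182, 0.122] [301.3 259.6]
[0.43, 0.234, 0.231] [252.4 240. ]
[0.476, 0.248, 0.144] [309.7 196.4]
[0.486, 0.248, 0.144] [321.  199.9]
[0.476, 0.258, 0.144] [314.  185.2]
```

>>> {"op": "apply_moves", "data": {
  "slide": [
    [0,0,-1.5],
    [0,0,-2],
    [0,0,-2],
    [0,0,-2],
    [0,0,-1.8],
    [0,0,-1],
    [0,0,0],
    [0,0,0]
  ],
  "delta_rot": [
    [0,0,0],
    [0,0,0],
    [0,0,0],
    [0,0,0],
    [0,0,0],
    [0,0,0],
    [0,0,0],
    [0,0,0]
  ]
}}

```text
time_s: 2.87
eef_pos: [0.4276, 0.2271, 0.1448]
tcp_rot: [0.593, 0.805, -0.001, -0.0]
contact_force: [-0.2, -0.2, 0.7]
finger_gap: -0.006
gripper_force: 0.0
```

>>> {"op": "apply_moves", "data": {
  "slide": [
    [0.75,0.4,0],
    [0.75,0.4,0],
    [0.74,0.35,0],
    [0,0,0]
  ],
  "delta_rot": [
    [0,0,0],
    [0,0,0],
    [0,0,0],
    [0,0,0]
  ]
}}

```text
time_s: 3.2
eef_pos: [0.4536, 0.2409, 0.1462]
tcp_rot: [0.593, 0.805, 0.002, 0.001]
contact_force: [0.7, 0.1, -0.6]
finger_gap: -0.004
gripper_force: 0.0
```

>>> {"op": "apply_moves", "data": {
  "slide": [
    [0.78,0.57,0],
    [0.84,0.46,0],
    [0.9,0.35,0],
    [0.93,0.23,0],
    [0.95,0.1,0],
    [0.96,-0.02,0],
    [0.95,-0.15,0],
    [0.92,-0.27,0],
    [0.88,-0.39,0],
    [0.82,-0.5,0],
    [0.75,-0.6,0],
    [0.66,-0.69,0]
  ],
  "delta_rot": [
    [0,0,0],
    [0,0,0],
    [0,0,0],
    [0,0,0],
    [0,0,0],
    [0,0,0],
    [0,0,0],
    [0,0,0],
    [0,0,0],
    [0,0,0],
    [0,0,0],
    [0,0,0]
  ]
}}

```text
time_s: 4.2
eef_pos: [0.5553, 0.2299, 0.1452]
tcp_rot: [0.593, 0.805, 0.0, 0.0]
contact_force: [-1.7, 2.3, -0.2]
finger_gap: -0.006
gripper_force: 1.5
```

Run:
```python
from station import telemetry,vision
import cv2
cv2.imwrite("pics/t3.png",cv2.resize(vision.grab_frame("top")[110:290,160:360],(800,600)))
s=telemetry.get_state();print(s['eef_pos'],s['contact_force'])
```

```text
[0.55649304 0.22813933 0.14516887] [ 1.75194026 -1.47423494  0.5520967 ]
```

View pics/t3.png

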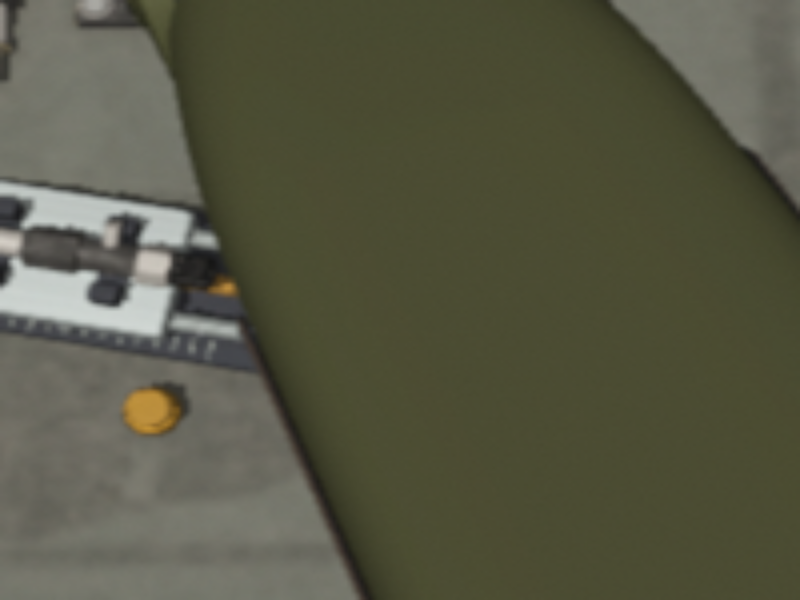

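The arm hides the wheel here, but the roughly 2–3 N of force matches pushing the handle. I'll continue round.

>>> {"op": "apply_moves", "data": {
  "slide": [
    [0.57,-0.78,0],
    [0.46,-0.84,0],
    [0.35,-0.9,0],
    [0.23,-0.93,0],
    [0.1,-0.95,0],
    [-0.02,-0.96,0],
    [-0.15,-0.95,0],
    [-0.27,-0.92,0],
    [-0.39,-0.88,0],
    [-0.5,-0.82,0],
    [-0.6,-0.75,0],
    [-0.69,-0.66,0]
  ],
  "delta_rot": [
    [0,0,0],
    [0,0,0],
    [0,0,0],
    [0,0,0],
    [0,0,0],
    [0,0,0],
    [0,0,0],
    [0,0,0],
    [0,0,0],
    [0,0,0],
    [0,0,0],
    [0,0,0]
  ]
}}

```text
time_s: 5.25
eef_pos: [0.5453, 0.1261, 0.146]
tcp_rot: [0.593, 0.805, 0.001, 0.001]
contact_force: [2.5, 2.6, 2.8]
finger_gap: -0.004
gripper_force: 2.3
```

Run:
```python
from station import telemetry,vision
import cv2
cv2.imwrite("pics/w4.png",vision.grab_frame("wrist"))
s=telemetry.get_state();print(s['eef_pos'],s['contact_force'])
```

```text
[0.54297796 0.12485795 0.14576853] [-0.66436492 -1.09279259  5.50108348]
```

View pics/w4.png

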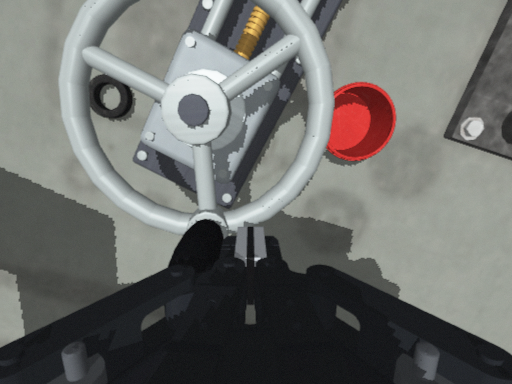

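The wrist view shows the handle at about (200,245), just ahead of (to the left of) the fingertips at (250,245). The wheel has done about half a turn. I'll continue.

>>> {"op": "apply_moves", "data": {
  "slide": [
    [-0.78,-0.57,0],
    [-0.84,-0.46,0],
    [-0.9,-0.35,0],
    [-0.93,-0.23,0],
    [-0.95,-0.1,0],
    [-0.96,0.02,0],
    [-0.95,0.15,0],
    [-0.92,0.27,0],
    [-0.88,0.39,0],
    [-0.82,0.5,0],
    [-0.75,0.6,0],
    [-0.66,0.69,0]
  ],
  "delta_rot": [
    [0,0,0],
    [0,0,0],
    [0,0,0],
    [0,0,0],
    [0,0,0],
    [0,0,0],
    [0,0,0],
    [0,0,0],
    [0,0,0],
    [0,0,0],
    [0,0,0],
    [0,0,0]
  ]
}}

```text
time_s: 6.3
eef_pos: [0.44, 0.1364, 0.1448]
tcp_rot: [0.593, 0.805, -0.001, -0.0]
contact_force: [0.6, -1.7, -0.6]
finger_gap: -0.005
gripper_force: 1.5
```

>>> {"op": "apply_moves", "data": {
  "slide": [
    [-0.57,0.78,0],
    [-0.46,0.84,0],
    [-0.35,0.9,0],
    [-0.23,0.93,0],
    [-0.1,0.95,0],
    [0.02,0.96,0],
    [0.15,0.95,0],
    [0.27,0.92,0],
    [0.39,0.88,0],
    [0.5,0.82,0],
    [0,0,0],
    [0,0,0]
  ],
  "delta_rot": [
    [0,0,0],
    [0,0,0],
    [0,0,0],
    [0,0,0],
    [0,0,0],
    [0,0,0],
    [0,0,0],
    [0,0,0],
    [0,0,0],
    [0,0,0],
    [0,0,0],
    [0,0,0]
  ]
}}

```text
time_s: 7.3
eef_pos: [0.4391, 0.2268, 0.1454]
tcp_rot: [0.593, 0.805, 0.001, 0.0]
contact_force: [-1.0, 0.7, -0.4]
finger_gap: -0.001
gripper_force: 0.0
```

Run:
```python
from station import telemetry,vision
import cv2
i=vision.grab_frame("scene");w=vision.grab_frame("wrist")
import numpy as np
cv2.imwrite("pics/w5.png",np.hstack([cv2.resize(i[165:255,205:305],(400,360),interpolation=cv2.INTER_CUBIC),w[40:400,130:530]]) if 0 else cv2.resize(i[165:255,205:305],(400,360),interpolation=cv2.INTER_CUBIC))
cv2.imwrite("pics/w6.png",w)
s=telemetry.get_state();print(s['eef_pos'],s['contact_force'])
```

```text
[0.43825195 0.2257275  0.14525519] [-0.11984991 -0.27870348 -0.21142395]
```

View pics/w6.png

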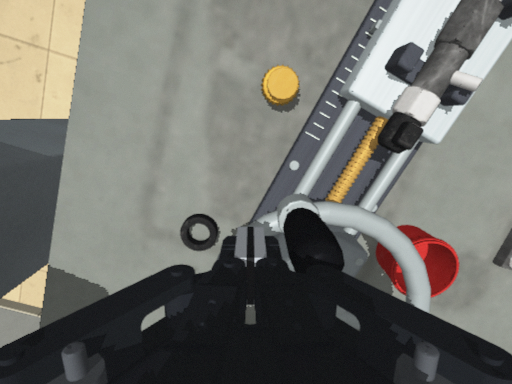

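The handle barrel now spans from about (295,210) to (330,265), next to the fingertips at (250,240). I'll convert that to a position, and project the starting handle for comparison.

Run:
```python
from h import *
c=vision.calibration('wrist');f=192/np.tan(np.radians(c['fovy']/2))
def pr(X):
    p=np.array(c['R'])@X+c['t'];return (p[:2]/p[2]*f+[c['cx'],c['cy']]).round(1)
for z in(.118,.144,.17):print(z,pr(np.array([.476,.247,z])))
print('mid',atz('wrist',(314,241),.144))
```

```text
0.118 [325.1 220.9]
0.144 [339.  240.3]
0.17 [359.2 268.5]
mid [0.4648 0.2431 0.144 ]
```

View pics/w5.png

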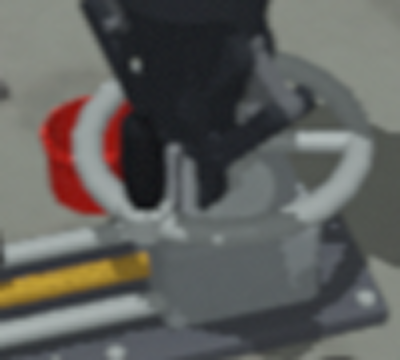

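>>> {"op": "apply_moves", "data": {
  "slide": [
    [0.3,0.35,0],
    [0.3,0.35,0],
    [0.3,0.3,0],
    [0.25,0.2,0],
    [0.2,0.15,0],
    [0.05,0.05,0],
    [0,0,0],
    [0,0,0]
  ],
  "delta_rot": [
    [0,0,0],
    [0,0,0],
    [0,0,0],
    [0,0,0],
    [0,0,0],
    [0,0,0],
    [0,0,0],
    [0,0,0]
  ]
}}

```text
time_s: 8.07
eef_pos: [0.4524, 0.2397, 0.1454]
tcp_rot: [0.593, 0.805, 0.0, 0.0]
contact_force: [0.5, 0.1, 1.1]
finger_gap: -0.003
gripper_force: 0.6
```

>>> {"op": "apply_moves", "data": {
  "slide": [
    [-0.5,-0.3,0],
    [-1.5,-0.6,0],
    [-2,-0.7,0],
    [-1,-0.3,1],
    [0,0,3],
    [0,-1,3],
    [0,-3,3],
    [0,-4,0],
    [0,-4,0],
    [0,-4,0],
    [0,-3,0],
    [0,0,0]
  ],
  "delta_rot": [
    [0,0,0],
    [0,0,0],
    [0,0,0],
    [0,0,0],
    [0,0,0],
    [0,0,0],
    [0,0,0],
    [0,0,0],
    [0,0,0],
    [0,0,0],
    [0,0,0],
    [0,0,0]
  ]
}}

```text
time_s: 9.07
eef_pos: [0.401, 0.0267, 0.2448]
tcp_rot: [0.596, 0.803, -0.001, 0.001]
contact_force: [0.1, 0.8, -0.5]
finger_gap: -0.001
gripper_force: 0.0
```

Run:
```python
from station import vision,telemetry
import cv2,numpy as np
s=vision.grab_frame("scene");t=vision.grab_frame("top");print(telemetry.get_state()['eef_pos'])
a=s[165:255,205:305];b=t[150:240,205:305]
n=np.hstack([cv2.resize(i,(400,300),interpolation=cv2.INTER_CUBIC) for i in(a,b)])
a=cv2.imread("pics/scene0.png")[165:255,205:305]; b=cv2.imread("pics/top0.png")[150:240,205:305]
o=np.hstack([cv2.resize(i,(400,300),interpolation=cv2.INTER_CUBIC) for i in(a,b)])
cv2.imwrite("pics/cmp.png",np.vstack([o,n]))
```

```text
[0.40157762 0.03012111 0.24474868]
```

View pics/cmp.png

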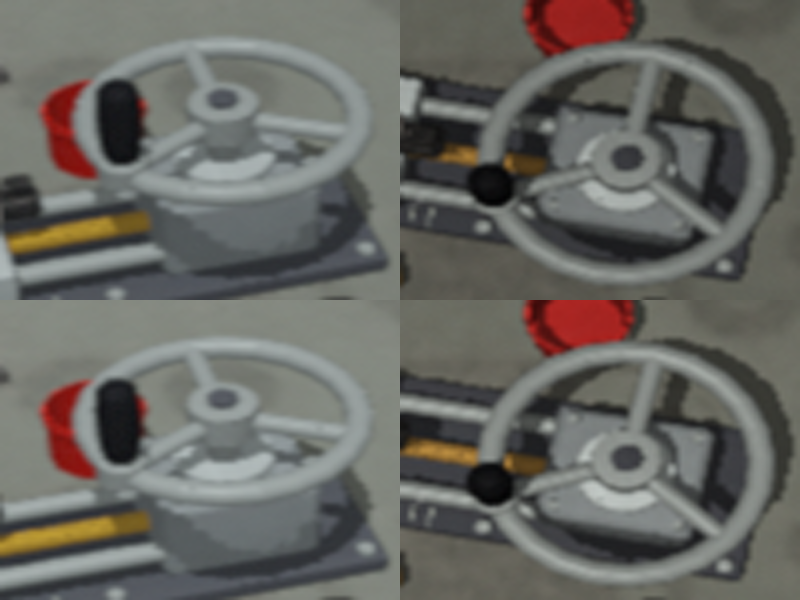

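The comparison shows the handle back at its starting pixels in both views, to within about 1 px. The slide has advanced, the cup hasn't moved, and the arm is clear. I'll hand the job in.

```bash
python3 -c "
from station import job;print(job.close_job())"
```

```text
the job is handed in; nothing more can be done
None
```

I pushed the wheel one full clockwise turn and drew the arm back clear; the before-and-after pictures show the handle back at its start within about a pixel and the slide moved on, and the job is handed in (no verdict was returned).

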